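Index a swivel tube holder from its parking bush to the burner station

ROBOT

A 7-joint arm with a two-finger parallel gripper is mounted at the origin on a cart in front of the work surface, level with it; the furniture and walls round the work are solid. World frame = base frame: x ahead of the robot, y to its left, z up, the work surface at z = 0. Lengths are in m, angles in rad, forces in N, time in s.
With the tool pointing down it reaches from about 0.4 to 0.85 m from the base axis. Payload 4.5 kg.
Tool frame: the origin (TCP) lies between the finger pads; the fingertips stand 19 mm ahead of it and the grasp point (between the pads) is the TCP; z points along the fingers, y is the line along which they close (so a half turn about z gives the same grasp; the last joint's range is limited). The gripper opens to 88 mm and grips with 3 to 60 N. Pads are 18 mm wide; open, the fingers measure 123 mm over their backs; the gripper's body (75 mm by 187 mm) begins 45 mm behind the grasp point.
Start: joints at [1.372, 0.689, -0.195, 1.565, 0.157, 0.902, -0.215], TCP at [0.144, -0.608, 0.258] pointing down, gripper open.
Joint ranges: [-3.01, 3.01], [-0.46, 2.08], [-1.47, 1.51], [0.13, 2.56], [-1, 4.14], [0.04, 2.09], [-2.66, 2.66]. Speed limits (rad/s): [2.57, 2.57, 3.14, 3.14, 3.14, 3.14, 3.14].

INTERFACE

Orientations are given as a 3x3 rotation matrix whose columns are the frame's x, y, z axes.
In Python, from station import * gives the robot as it stands.
- The arm moves only by the tool servo_tool, never from a script. Its argument "series" is a list that holds one entry, the list of rows, each a list of 5 numbers: the gripper command: -1 is shut, 1 is fully open, values between are in proportion, then the shift along the tool's x, y, z in cm, then the turn about the tool's z in rad. A call has 1 to 10 rows; each row is the pose to reach, as a shift and turn from the pose commanded when the call began, along the tool's axes at that moment; what a row does not reach only later rows make up. A row lasts 1/10 s, in which the tool goes at most 50 mm and 8.59 degrees, less where a joint would pass 70% of its speed; a pose out of reach is approached as far as the arm can. A call with a gripper value outside its range is refused whole. The fingers move at their own pace and stop on an object; "newtons" is the grip in N (left out, the last holds). Time passes only in rows, so rows that repeat a pose let the fingers close. It gives the time, the measured TCP pose, the force, the opening and the grip force at its end, in the units of the state.
- get_state(): the state, without advancing time (a new reading comes with each control period).
- snapshot(name): name is "side" or "top" or "wrist"; returns a dict with "image" (384x512x3 uint8, red, green, blue), "z_map" (384x512 float32, m along the optical axis (not along the pixel's ray), 0 where there is no reading), "K" (3x3 intrinsics, pixels), "world_from_camera" (4x4, takes a point from camera to world coordinates); the wrist camera has in their place "mount" (4x4, takes a point from camera to tool coordinates, whose origin is the TCP and whose axes are the flange's). Camera axes: x right, y up, looking along -z (the intrinsics and any distortion apply to the point x, -y, -z); pixel columns grow to the right and rows downward; lengths in m; the calibration is good to about 2 mm. A picture is of the moment at which its call begins: read the wrist's pose just before it.
- finish_job(): hands the job in; it is judged then, once.
The state is a dict: "time": time; "joints": joint angles; "joint_velocities": joint speeds; "joint_efforts": joint torques, N m; "ee_pos": TCP position; "orientation": TCP orientation; "contact_force": force on the tool from outside, world axes, zero at the start; "torque": the same for the moment, N m; "opening": opening from 0.0 (shut) to 1.0 (fully open); "grip_force": force on a finger pad.
Only numpy, scipy, OpenCV 4.12 (cv2) and the standard library are available. Lean on these libraries where they do the work, as an engineer would, in place of code of your own. Each camera call takes 0.05 s, during which the arm holds its last target. There are 200 camera calls.

TASK

Swing the glass tube over to the burner: draw the spring index pin of the swivel holder out of its parking hole by the knob, turn the arm anticlockwise (seen from above), and let the pin drop fully home into the next hole, whose exact place you must find by letting the pin ride on the ring and feeling it fall in. Go gently: do not wrench the arm against the pin while it sits in a hole, and keep the tube in its cradle.

Things in the scene. Friction and masses are not known exactly. Their poses are not given: they have to be found in the camera images.
- pivot (a point): Centre of the swivel holder on its upright turning axis, level with the top face of the index ring, 57 mm above the bench. A round grey foot bolted to the bench carries a flat steel ring (210 mm across) with graduation marks; a swing arm turns on the hub in the middle. Its x axis points level from the turning axis to the parking hole.
- park_hole (a point): Mouth of the parking hole, 85 mm from the turning axis, 59 mm above the bench, 10 mm wide, in a thin steel plate that lies on the ring from 31 degrees before to 31 degrees past this hole. At the start the pin sits in it, under the arm. At the plate's end the pin's path steps down 2 mm to the face of the ring.
- knob (a point): Centre of the round black pull knob of the index pin: 26 mm across, 26 mm high, straight ribbed sides, clear all round; 85 mm from the turning axis, 118 mm above the bench with the pin home; it moves with pin and arm. Under it (below 105 mm) a slimmer barrel, 18 then 23 mm across, stands on the swing arm, whose top is 77 mm above the bench.
- swing_arm (a joint): Angle of the swing arm, rad: 0 at the parking hole, grows anticlockwise seen from above; end stop in the hub at 1.40. Light friction (about 1.2 N at the knob); it stays where it is left. The next hole in the ring lies 0.77 to 1.19 rad (44 to 68 degrees) from the parking hole; the ring is clamped afresh for each job, so its angle is not known more closely.
- index_pin (a joint): How far the index pin is drawn, m: 0 fully home, at most 0.016; its spring pushes it down with 4 N at home, 8 N fully drawn. Pin 8 mm thick, round nose. Drawn 0.011 it clears the parking plate; it rides on the plate at 0.011, on the ring at 0.009; in the next hole it falls to 0 and blocks the arm (play 1 mm either way). No other holes lie on its path.
- tube_mid (a point): Middle of the loose glass tube (138 mm long, 10 mm thick, 12 g, underside 88 mm above the bench) that lies open in the two notches of the cradle, on the side of the swing arm away from the knob, and turns with the arm; x along the tube.
- cradle (a point): Point of the swing arm where the tube's middle belongs: 65 mm from the turning axis on the side away from the knob, 93 mm above the bench.

How it is judged:
By the outcome, as a careful person would: the job done as asked, in the order asked, and still so for the second after the job is handed in, with the robot touching nothing.
It also fails if it takes over 45 s, if anything falls off the work surface, if the arm or the gripper's body presses on something with over 40 N, if the wrist force passes 120 N, or if a joint passes its speed limit or range.

## Working session

There is one attempt and no reset: what is moved stays moved. The work goes in short steps, Python scripts to look and compute and a tool call to move; the robot and the scene stay as the last step left them, time stands still between calls to the robot, and variables do not carry over. Pictures are saved under pics/ and viewed, at most 10 in all, crops included, and the job is handed in when it is done.

Besides the shell and the picture viewer there is one more tool, called after "Request:" in YAML: its name, and indented under it one key for each argument. servo_tool: Moves the arm, as the interface text tells. Its arguments: {"type":"object","properties":{"series":{"type":"array","items":{"type":"array","items":{"type":"array","items":{"type":"number"}}}},"newtons":{"type":"number"}},"required":["series"]}

```bash
mkdir -p pics
cat > h.py <<'E'
from station import *
import numpy as np, cv2
def snap(n,f):
    s=snapshot(n); cv2.imwrite(f'pics/{f}.png',s['image'][:,:,::-1]); np.savez(f'pics/{f}.npz',**{k:v for k,v in s.items()}); return s
def pt(s,u,v,T,z=None):
    K=s['K']; d=np.array([(u-K[0,2])/K[0,0],-(v-K[1,2])/K[1,1],-1.])
    if z is None: return (T@np.r_[d*s['z_map'][int(v),int(u)],1])[:3]
    o=T[:3,3]; w=T[:3,:3]@d
    return o+w*(z-o[2])/w[2]
E
python3 - <<'E'
from h import *
print(get_state())
a=snap('top','top0');b=snap('side','side0')
print(a['K'],a['world_from_camera'],b['world_from_camera'])
E
```

```text
{'time': 0.0, 'joints': array([ 1.37180707,  0.68998404, -0.19452934,  1.56639128,  0.1573056 ,
        0.90249726, -0.21511276]), 'joint_velocities': array([-3.31226073e-05,  9.15405812e-04, -1.09144616e-03,  4.61936769e-04,
        7.87504351e-04,  4.50682655e-04, -6.98050923e-04]), 'joint_efforts': array([-1.77606427e-05, -5.27568305e+01, -1.26688600e+00, -1.53436035e+01,
       -5.26160351e-02,  6.44580447e-03,  1.90821816e-04]), 'ee_pos': array([ 0.14399826, -0.60754432,  0.25689777]), 'orientation': array([[ 9.73005275e-01,  2.30782185e-01, -5.64157197e-04],
       [ 2.30782836e-01, -9.73003619e-01,  1.79977148e-03],
       [-1.33571799e-04, -1.88138495e-03, -9.99998221e-01]]), 'contact_force': array([-0.27138176,  0.20537706, -0.33768671]), 'torque': array([-0.03276535, -0.01465956,  0.01574252]), 'grip_force': 0.0, 'opening': 1.0005881332954047}
[[451.3679205    0.         259.0113615 ]
 [  0.         451.3679205  188.66369644]
 [  0.           0.           1.        ]] [[-0.00615924  0.99378997 -0.11110157  0.52799397]
 [-0.99994522 -0.0070612  -0.0077267  -0.11787787]
 [-0.00846323  0.11104789  0.99377902  0.93247528]
 [ 0.          0.          0.          1.        ]] [[ 0.99130445  0.03370751 -0.12719784  0.49866095]
 [-0.12895647  0.44121344 -0.88808836 -0.86344445]
 [ 0.02618615  0.89676893  0.44172364  0.48487523]
 [ 0.          0.          0.          1.        ]]
```

View pics/top0.png

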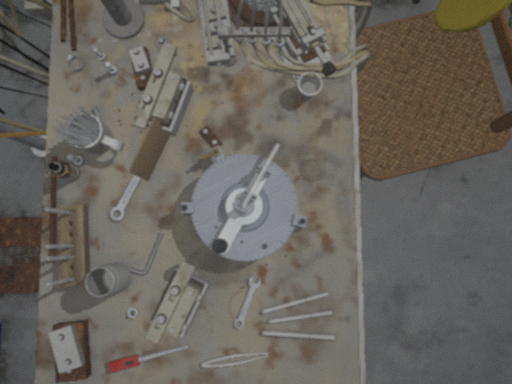

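View pics/side0.png

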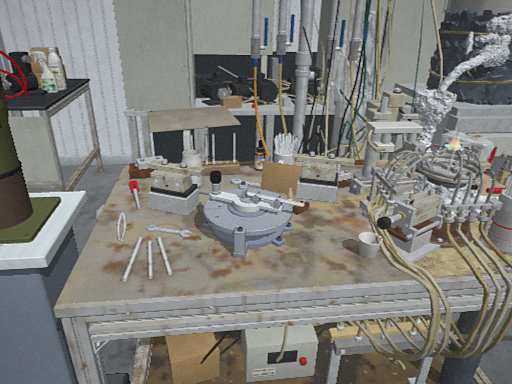

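The top view shows the ring centred near (245,207), the black knob near (221,245) and the tube running up-right to (277,147). I'll enlarge that area.

Run:
```python
from h import *
im=cv2.imread('pics/top0.png')[140:270,180:310]
cv2.imwrite('pics/c0.png',cv2.resize(im,None,fx=4.5,fy=4.5,interpolation=cv2.INTER_CUBIC))
```

```text
(no output)
```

View pics/c0.png

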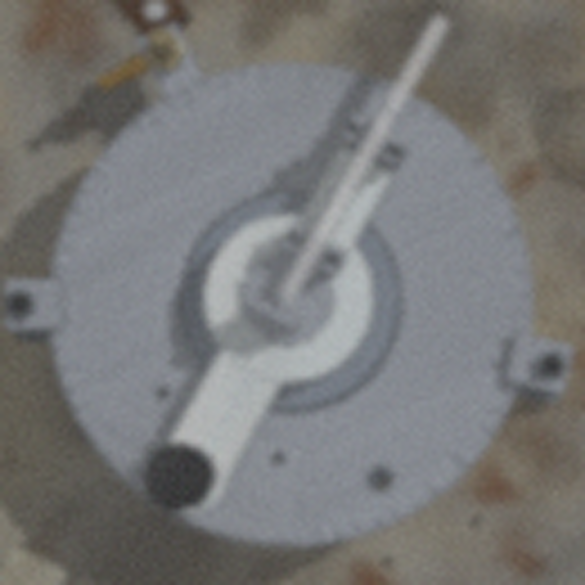

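Crop: ring centre about (292,303), knob top (180,475), and a dark hole at (380,478), right at about 85 mm radius. That is a candidate for the next hole.

Run:
```python
from h import *
s=dict(np.load('pics/top0.npz'));T=s['world_from_camera']
f=lambda u,v,z:pt(s,180+u/4.5-.4,140+v/4.5-.4,T,z)
c=f(292,303,.057);k=f(180,475,.131);h=f(380,478,.057)
t1=f(440,22,.098);t0=f(288,300,.098)
for n,p in dict(c=c,k=k,h=h,t1=t1,t0=t0).items(): print(n,p,np.hypot(*(p-c)[:2]),np.arctan2(p[1]-c[1],p[0]-c[0]))
st=get_state(); print(st['ee_pos'])
R=st['orientation']; print(R.T@(k-st['ee_pos']))
```

```text
c [ 0.59034293 -0.08262635  0.057     ] 0.0 0.0
k [ 0.5178532  -0.04152926  0.131     ] 0.08332905709249627 2.625839164218156
h [ 0.51512617 -0.12007472  0.057     ] 0.08402345140908829 -2.6796484054256404
t1 [ 0.7046157  -0.14643846  0.098     ] 0.13088258397950567 -0.5092840952659037
t0 [ 0.58867146 -0.08263303  0.098     ] 0.0016714820445157077 -3.137598093688482
[ 0.14402376 -0.60763801  0.25698048]
[ 0.49440302 -0.46434701  0.12667347]
```

Request:
servo_tool:
  series:
    - [[1, 2, -1.9, 0, 0], [1, 5, -4.7, 0, 0], [1, 8.5, -8, 0, 0], [1, 12, -11.3, 0, 0], [1, 15.5, -14.6, 0, 0], [1, 19, -17.9, 0, 0], [1, 22.5, -21.2, 0, 0], [1, 26, -24.5, 0, 0], [1, 29.5, -27.8, 0, 0], [1, 33, -31, 0, 0]]
  newtons: 25

```text
time: 1.1
ee_pos: [0.3944, -0.2285, 0.2576]
orientation: [[0.973, 0.231, -0.0], [0.231, -0.973, 0.0], [-0.0, -0.0, -1.0]]
contact_force: [1.3, 0.5, -0.5]
opening: 1.001
grip_force: 0.0
```

Run:
```python
from h import *
st=get_state(); print(st)
R=st['orientation']; print(R.T@(np.array([.518,-.0415,.2])-st['ee_pos']))
```

```text
{'time': 1.1, 'joints': array([ 0.52753523,  0.47587245, -0.15412953,  2.05665458,  0.12174009,
        0.61777087, -1.04722554]), 'joint_velocities': array([-1.08245632e+00,  1.44129216e-02,  6.36845907e-02, -4.37784096e-02,
       -4.73704227e-02,  8.99310177e-04, -9.71951723e-01]), 'joint_efforts': array([ 5.50173417e+00, -3.99066031e+01, -6.33813366e-01, -1.01378202e+01,
       -1.33469925e-02,  1.32995923e-01,  1.01784177e+00]), 'ee_pos': array([ 0.39436816, -0.22852718,  0.25761065]), 'orientation': array([[ 9.73048039e-01,  2.30602254e-01, -3.38588438e-04],
       [ 2.30602308e-01, -9.73048077e-01,  1.27916502e-04],
       [-2.99964994e-04, -2.02548177e-04, -9.99999934e-01]]), 'contact_force': array([ 1.27220899,  0.51857943, -0.54208498]), 'torque': array([-0.01892001, -0.00557556, -0.01064435]), 'grip_force': 0.0, 'opening': 1.0012871523384725}
[ 0.1634459  -0.15346499  0.05759271]
```

Request:
servo_tool:
  series:
    - [[1, 3.5, -3.2, 0, 0], [1, 7, -6.5, 0, 0], [1, 10.5, -9.7, 0.5, 0], [1, 13.5, -12.6, 1.5, 0], [1, 15.5, -14.4, 2.5, 0], [1, 16.3, -15.3, 3, 0], [1, 16.3, -15.3, 3, 0], [1, 16.3, -15.3, 3, 0]]

```text
time: 1.9
ee_pos: [0.5161, -0.0457, 0.2277]
orientation: [[0.973, 0.229, -0.001], [0.229, -0.973, -0.001], [-0.002, 0.001, -1.0]]
contact_force: [0.4, -0.5, 0.2]
opening: 1.0
grip_force: 0.0
```

Run:
```python
from h import *
st=get_state(); print(st['ee_pos'],st['joints'],st['contact_force'])
s=snap('wrist','w0'); print(s['K'],s['mount'])
np.savez('pics/w0p.npz',p=st['ee_pos'],R=st['orientation'])
```

```text
[ 0.51607631 -0.04565275  0.22765935] [ 0.06869945  0.59285571 -0.1120027   1.9201454   0.10763189  0.63576551
 -1.45097262] [ 0.44406691 -0.45590899  0.16182268]
[[285.93662495   0.         254.41885543]
 [  0.         285.93662495 196.7399976 ]
 [  0.           0.           1.        ]] [[-3.70520958e-05  9.58163838e-01  2.86220298e-01  7.39351196e-02]
 [ 9.99999979e-01  9.33634803e-05 -1.83094686e-04  8.19881739e-04]
 [-2.02157230e-04  2.86220285e-01 -9.58163821e-01 -1.25039424e-01]
 [ 0.00000000e+00  0.00000000e+00  0.00000000e+00  1.00000000e+00]]
```

View pics/w0.png

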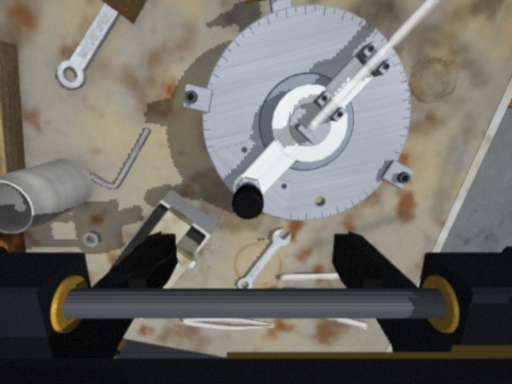

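The wrist view shows the knob (248,199), the ring, whose extent is x 203–410 and y 6–220, and the hole at (320,201). No obstacles are near the knob.

Run:
```python
from h import *
s=dict(np.load('pics/w0.npz'));q=np.load('pics/w0p.npz')
T=np.eye(4);T[:3,:3]=q['R'];T[:3,3]=q['p'];T=T@s['mount']
k=pt(s,248,197,T,.131);h=pt(s,320,201,T,.057)
zm=s['z_map']; print('depth k',pt(s,248,197,T),pt(s,248,204,T))
# dark top blob
g=cv2.cvtColor(s['image'],cv2.COLOR_RGB2GRAY)
H,W=g.shape;pts=np.array([pt(s,u,v,T) for v in range(170,230) for u in range(220,280)])
m=(abs(pts[:,2]-.131)<.004); print(m.sum(),pts[m].mean(0),(pts[m].max(0)+pts[m].min(0))/2,np.ptp(pts[m],0))
# ring fit from depth
P=np.array([pt(s,u,v,T) for v in range(0,235,2) for u in range(190,425,2)])
r=P[abs(P[:,2]-.057)<.004]; (cx,cy),rad=cv2.minEnclosingCircle(r[np.hypot(r[:,0]-.59,r[:,1]+.083)<.115][:,:2].astype(np.float32)); print(cx,cy,rad)
print(k,h)
c=np.array([cx,cy])
for p in(k,h):d=p[:2]-c;print(np.hypot(*d),np.arctan2(d[1],d[0])%6.283)
print(q['R'].T@(k-q['p']))
```

```text
depth k [ 0.52155754 -0.03996059  0.12871379] [ 0.51585783 -0.04127285  0.12924385]
670 [ 0.51536231 -0.04081357  0.12880823] [ 0.51495681 -0.04102884  0.12885194] [0.02483947 0.02495559 0.0036735 ]
0.5830332040786743 -0.08093868941068649 0.1135537326335907
[ 0.52224038 -0.03985228  0.131     ] [ 0.51356432 -0.12038697  0.057     ]
0.07337479970336837 2.5472639935626726
0.07988800299663178 3.65785566408485
[ 0.00749583 -0.00433286  0.09664217]
```

Request:
servo_tool:
  series:
    - [[0.1, 0.1, -0.3, 0, -0.12], [0.1, 0.15, -0.45, 0.5, -0.24], [0.1, 0.15, -0.45, 1, -0.36], [0.1, 0.15, -0.45, 2, -0.48], [0.1, 0.15, -0.45, 3, -0.6], [0.1, 0.15, -0.45, 4, -0.72], [0.1, 0.15, -0.45, 5, -0.83], [0.1, 0.15, -0.45, 5.4, -0.83], [0.1, 0.15, -0.45, 5.4, -0.83]]

```text
time: 2.85
ee_pos: [0.5169, -0.0408, 0.1737]
orientation: [[0.491, 0.871, -0.001], [0.871, -0.491, -0.001], [-0.001, -0.0, -1.0]]
contact_force: [0.5, 0.5, -0.4]
opening: 0.546
grip_force: 0.0
```

Run:
```python
from h import *
st=get_state(); R=st['orientation'];print(st['ee_pos'],R,st['joints'],st['contact_force'],st['opening'])
s=snap('wrist','w1')
T=np.eye(4);T[:3,:3]=R;T[:3,3]=st['ee_pos'];T=T@s['mount']
P=np.array([pt(s,u,v,T) for v in range(0,384,2) for u in range(0,512,2)])
m=(abs(P[:,2]-.131)<.006)&(np.hypot(P[:,0]-.5165,P[:,1]+.041)<.02);print(m.sum(),P[m].mean(0) if m.any() else 0,(P[m].max(0)+P[m].min(0))/2,np.ptp(P[m],0))
print(R.T@(np.array([.5165,-.041,.121])-st['ee_pos']))
```

```text
[ 0.51688192 -0.04078027  0.17368141] [[ 4.90689241e-01  8.71334221e-01 -8.62531208e-04]
 [ 8.71333856e-01 -4.90689889e-01 -8.62277766e-04]
 [-1.17456747e-03 -3.28442221e-04 -9.99999256e-01]] [ 0.18078332  0.69204905 -0.31182142  1.96116712  0.3874882   0.54707121
 -0.91093478] [ 0.51389666  0.50652325 -0.43000891] 0.5462986209288888
298 [ 0.5152138  -0.03975686  0.12860038] [ 0.51471908 -0.04073779  0.12793666] [0.02509697 0.0262114  0.0057831 ]
[-0.00031699 -0.00020766  0.05268189]
```

View pics/w1.png

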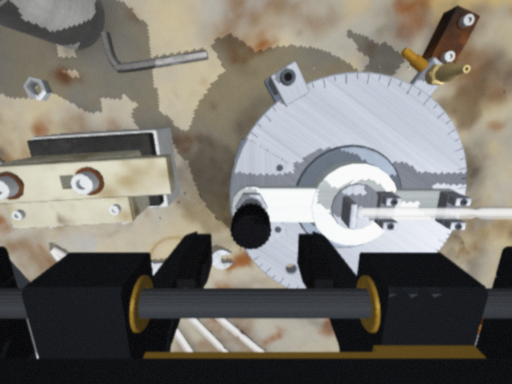

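The knob sits at (250,226), centred between the fingers (195–315). A clamp block lies to the outer side at about (100,180). I'll check its height before going down.

Run:
```python
from h import *
s=dict(np.load('pics/top0.npz'));T=s['world_from_camera']
P=np.array([pt(s,u,v,T) for v in range(0,384,2) for u in range(0,512,2)])
d=P[:,:2]-[.5906,-.0826];r=np.hypot(*d.T);a=np.arctan2(d[:,1],d[:,0])%6.283-2.63
for a0 in np.arange(-.5,1.5,.25):
  for lo,hi in((.1,.15),(.15,.2),(.2,.25)):
    m=(r>lo)&(r<hi)&(a>a0)&(a<a0+.25);print(round(a0,2),lo,round(P[m][:,2].max(),3),end=' | ')
  print()
```

```text
-0.5 0.1 0.116 | -0.5 0.15 0.116 | -0.5 0.2 0.062 | 
-0.25 0.1 0.118 | -0.25 0.15 0.129 | -0.25 0.2 0.127 | 
0.0 0.1 0.062 | 0.0 0.15 0.102 | 0.0 0.2 0.104 | 
0.25 0.1 0.06 | 0.25 0.15 0.007 | 0.25 0.2 0.01 | 
0.5 0.1 0.061 | 0.5 0.15 0.01 | 0.5 0.2 0.011 | 
0.75 0.1 0.06 | 0.75 0.15 0.004 | 0.75 0.2 0.012 | 
1.0 0.1 0.06 | 1.0 0.15 0.005 | 1.0 0.2 0.012 | 
1.25 0.1 0.06 | 1.25 0.15 0.005 | 1.25 0.2 0.011 |
```

Request:
servo_tool:
  series:
    - [[0.1, 0, 0, 1.2, 0], [0.1, 0, 0, 2.6, 0], [0.1, 0, 0, 3.8, 0], [0.1, 0, 0, 4.7, 0], [0.1, 0, 0, 5.2, 0], [0.1, 0, 0, 5.2, 0], [0.1, 0, 0, 5.2, 0]]

```text
time: 3.6
ee_pos: [0.5177, -0.0391, 0.1218]
orientation: [[0.486, 0.874, 0.0], [0.874, -0.486, -0.0], [0.0, 0.0, -1.0]]
contact_force: [0.1, 0.1, 0.4]
opening: 0.55
grip_force: 0.0
```

Request:
servo_tool:
  series:
    - [[-0.25, 0, 0, 0, 0], [-0.35, 0, 0, 0, 0], [-0.45, 0, 0, 0, 0], [-0.6, 0, 0, 0, 0], [-0.7, 0, 0, 0, 0], [-0.7, 0, 0, 0, 0]]
  newtons: 25

```text
time: 4.2
ee_pos: [0.5155, -0.0382, 0.1219]
orientation: [[0.486, 0.874, -0.003], [0.874, -0.486, 0.001], [-0.001, -0.003, -1.0]]
contact_force: [-4.4, 2.6, 5.2]
opening: 0.283
grip_force: 25.0
```

Run:
```python
from h import *
st=get_state();print(st['ee_pos'],st['contact_force'],st['torque'],st['opening'],st['grip_force'])
```

```text
[ 0.51553383 -0.03819644  0.12191598] [-4.37487034  2.55659969  5.2297527 ] [ 0.57356895  0.98617007 -0.03195099] 0.2834504958506918 24.987484915181994
```

Request:
servo_tool:
  series:
    - [[-0.7, 0, -0.1, 0, 0], [-0.7, 0, -0.2, 0, 0], [-0.7, 0, -0.22, 0, 0], [-0.7, 0, -0.22, -0.3, 0], [-0.7, 0, -0.22, -0.6, 0], [-0.7, 0, -0.22, -0.9, 0], [-0.7, 0, -0.22, -1.2, 0], [-0.7, 0, -0.22, -1.35, 0], [-0.7, 0, -0.22, -1.35, 0], [-0.7, 0, -0.22, -1.35, 0]]
  newtons: 30

```text
time: 5.2
ee_pos: [0.5154, -0.0381, 0.1351]
orientation: [[0.486, 0.874, -0.0], [0.874, -0.486, -0.0], [-0.0, -0.0, -1.0]]
contact_force: [-1.5, 2.3, -8.2]
opening: 0.284
grip_force: 30.0
```

Run:
```python
from h import *
st=get_state();print(st['ee_pos'],st['orientation'],st['contact_force'],st['torque'],st['opening'],st['grip_force'])
```

```text
[ 0.51538075 -0.03813601  0.13508376] [[ 4.86438185e-01  8.73714893e-01 -4.20462354e-04]
 [ 8.73714956e-01 -4.86438250e-01 -6.13935468e-05]
 [-2.58169428e-04 -3.37500082e-04 -9.99999910e-01]] [-1.49807957  2.32035765 -8.19805556] [ 0.28447338  0.22038395 -0.0493367 ] 0.28394112607170846 29.996735751628876
```

Request:
servo_tool:
  series:
    - [[-0.7, -0.26, 0, 0, -0.03], [-0.7, -0.68, 0.02, 0, -0.08], [-0.7, -1.19, 0.07, 0, -0.14], [-0.7, -1.69, 0.15, 0, -0.2], [-0.7, -2.19, 0.26, 0, -0.26], [-0.7, -2.68, 0.4, 0, -0.32], [-0.7, -3.16, 0.57, 0, -0.38], [-0.7, -3.63, 0.77, 0, -0.44], [-0.7, -4.09, 0.99, 0, -0.5], [-0.7, -4.38, 1.16, 0, -0.54]]

```text
time: 6.2
ee_pos: [0.5033, -0.0826, 0.1349]
orientation: [[-0.035, 0.999, -0.002], [0.999, 0.035, -0.0], [-0.0, -0.002, -1.0]]
contact_force: [-2.0, 2.1, -8.1]
opening: 0.284
grip_force: 30.0
```

```bash
cat > m.py <<'E'
from h import *
st=get_state();R=st['orientation'];d=st['ee_pos'][:2]-[.5887,-.0815]
print(st['time'],st['ee_pos'],'F tool',R.T@st['contact_force'],st['torque'],st['opening'],st['grip_force'],'r,th',np.hypot(*d),np.arctan2(d[1],d[0])%6.283-2.63,'yaw',np.arctan2(R[1,0],R[0,0])-1.0626)
E
python3 m.py
python3 - <<'E'
from h import *
s=snap('top','t1');im=s['image'][140:270,180:310,::-1]
cv2.imwrite('pics/c1.png',cv2.resize(im,None,fx=4.5,fy=4.5,interpolation=cv2.INTER_CUBIC))
E
```

```text
6.2 [ 0.50333315 -0.08255585  0.13489613] F tool [ 2.12446557 -1.88614672  8.09855758] [0.30850367 0.49165662 0.07927914] 0.2837177589232623 29.995771944522858 r,th 0.0853733787663215 0.5237751207181245 yaw 0.5434815479114108
```

View pics/c1.png

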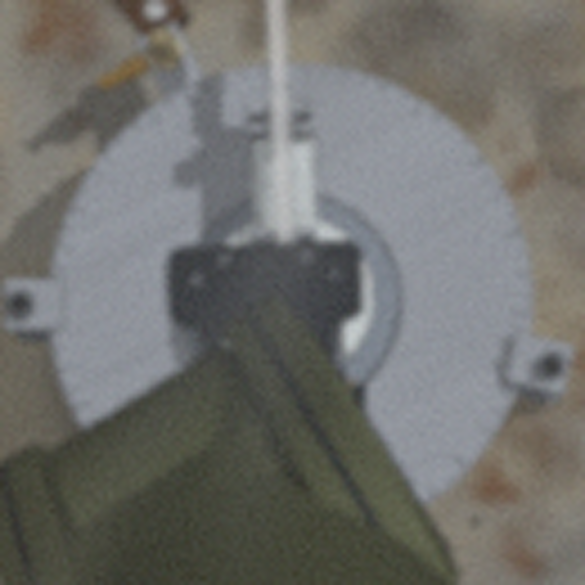

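The tube lies in its cradle and points straight up in the picture at column ~280, so the arm has turned about 0.54. Next I clear the plate end and lower the pin onto the ring.

Request:
servo_tool:
  series:
    - [[-0.7, -0.34, 0, 0, -0.04], [-0.7, -0.68, 0.02, 0, -0.08], [-0.7, -1.02, 0.05, 0, -0.12], [-0.7, -1.02, 0.05, 0, -0.12], [-0.7, -1.02, 0.05, 0.2, -0.12], [-0.7, -1.02, 0.05, 0.35, -0.12], [-0.7, -1.02, 0.05, 0.5, -0.12], [-0.7, -1.02, 0.05, 0.6, -0.12], [-0.7, -1.02, 0.05, 0.6, -0.12]]

```text
time: 7.15
ee_pos: [0.5042, -0.0927, 0.1301]
orientation: [[-0.151, 0.989, -0.002], [0.989, 0.151, -0.002], [-0.002, -0.002, -1.0]]
contact_force: [-7.4, -0.3, 5.8]
opening: 0.286
grip_force: 30.0
```

```bash
python3 m.py
```

```text
7.15 [ 0.50415954 -0.0927178   0.13011757] F tool [ 0.77474807 -7.38379875 -5.79098834] [-0.22071861  1.68906156  0.12142614] 0.2862090440692265 29.99238297343254 r,th 0.08528146386887432 0.6433281849664869 yaw 0.6597945304513408
```

Request:
servo_tool:
  series:
    - [[-0.7, 0, -0.1, 0, 0], [-0.7, -0.1, -0.2, 0, -0.012], [-0.7, -0.34, -0.19, 0, -0.04], [-0.7, -0.6, -0.18, 0, -0.07], [-0.7, -0.85, -0.17, 0, -0.1], [-0.7, -1.1, -0.13, 0, -0.13], [-0.7, -1.36, -0.1, 0, -0.16], [-0.7, -1.61, -0.06, 0, -0.19], [-0.7, -1.78, -0.03, 0, -0.21], [-0.7, -1.78, -0.03, 0, -0.21]]

```text
time: 8.15
ee_pos: [0.5082, -0.1102, 0.1299]
orientation: [[-0.355, 0.935, 0.001], [0.935, 0.355, -0.001], [-0.001, 0.001, -1.0]]
contact_force: [-6.9, -0.3, 8.8]
opening: 0.288
grip_force: 30.0
```

```bash
python3 m.py
```

```text
8.15 [ 0.50822442 -0.11016697  0.12991757] F tool [ 2.12963041 -6.55297352 -8.79800372] [-0.03677237  1.50231609  0.09545052] 0.2876195183944849 30.005858950316906 r,th 0.08542899893166976 0.8536121148616918 yaw 0.8706448903680037
```

Request:
servo_tool:
  series:
    - [[-0.7, 0, -0.1, 0, 0], [-0.7, -0.1, -0.15, 0, -0.012], [-0.7, -0.2, -0.15, 0, -0.024], [-0.7, -0.31, -0.14, 0, -0.036], [-0.7, -0.41, -0.14, 0, -0.048], [-0.7, -0.41, -0.14, 0, -0.048]]

```text
time: 8.75
ee_pos: [0.5096, -0.1144, 0.1294]
orientation: [[-0.399, 0.917, 0.004], [0.917, 0.399, 0.0], [-0.001, 0.003, -1.0]]
contact_force: [0.3, 0.5, -2.3]
opening: 0.286
grip_force: 30.0
```

```bash
python3 m.py
```

```text
8.75 [ 0.50958155 -0.11436884  0.12944535] F tool [0.36907356 0.49744134 2.30453641] [0.09298344 0.1114656  0.18405951] 0.285772180562908 30.01578764989972 r,th 0.0856743254291808 0.9051513620051246 yaw 0.9187883639255474
```

Request:
servo_tool:
  series:
    - [[-0.7, -0.1, 0, 0.05, -0.012], [-0.7, -0.2, 0, 0.1, -0.024], [-0.7, -0.2, 0, 0.1, -0.024]]

```text
time: 9.05
ee_pos: [0.5101, -0.1159, 0.128]
orientation: [[-0.421, 0.907, 0.003], [0.907, 0.421, 0.001], [-0.0, 0.003, -1.0]]
contact_force: [4.2, 0.7, -6.9]
opening: 0.285
grip_force: 30.0
```

```bash
python3 m.py
```

```text
9.05 [ 0.51013709 -0.11592802  0.12800583] F tool [-1.12040971  4.05571395  6.90858566] [ 0.12432094 -0.72715315  0.20620287] 0.2847903803350364 30.011629667133093 r,th 0.08577540492354879 0.924423906723034 yaw 0.9426965193481311
```

Request:
servo_tool:
  series:
    - [[-0.7, 0, 0.1, 0.05, 0], [-0.7, 0, 0.15, 0.12, 0], [-0.7, 0, 0.15, 0.2, 0], [-0.7, 0, 0.15, 0.2, 0]]

```text
time: 9.45
ee_pos: [0.5103, -0.1161, 0.1262]
orientation: [[-0.42, 0.907, 0.001], [0.907, 0.42, -0.001], [-0.001, 0.0, -1.0]]
contact_force: [3.6, -1.2, -5.2]
opening: 0.287
grip_force: 30.0
```

```bash
python3 m.py
```

```text
9.45 [ 0.51027165 -0.1160517   0.12619861] F tool [-2.63371157  2.72899343  5.16143938] [-0.38917247 -0.66082594  0.20763394] 0.28661675466355 29.99636175110936 r,th 0.08570196370841861 0.9263758386055154 yaw 0.9418726201410166
```

Request:
servo_tool:
  series:
    - [[-0.7, -0.06, 0.06, 0, -0.006], [-0.7, -0.1, 0.1, 0.05, -0.012], [-0.7, -0.1, 0.1, 0.15, -0.012], [-0.7, -0.1, 0.1, 0.25, -0.012], [-0.7, -0.1, 0.1, 0.25, -0.012]]

```text
time: 9.95
ee_pos: [0.5105, -0.1164, 0.1234]
orientation: [[-0.431, 0.902, -0.002], [0.902, 0.431, -0.001], [0.0, -0.002, -1.0]]
contact_force: [0.4, -1.4, -4.6]
opening: 0.283
grip_force: 30.0
```

```bash
python3 m.py
```

```text
9.95 [ 0.51053197 -0.11635368  0.12336532] F tool [-1.41796723 -0.2598676   4.64586083] [-0.55331776 -0.01754281  0.07307791] 0.2830803497899803 29.994156919419765 r,th 0.08558633145460744 0.9308310585577062 yaw 0.9537577323311834
```

Request:
servo_tool:
  series:
    - [[-0.7, -0.05, 0, 0.1, 0], [-0.7, -0.05, 0, 0.2, 0], [-0.7, -0.05, 0, 0.2, 0]]

```text
time: 10.25
ee_pos: [0.5107, -0.1164, 0.122]
orientation: [[-0.431, 0.902, -0.001], [0.902, 0.431, -0.001], [-0.0, -0.002, -1.0]]
contact_force: [-2.9, -2.3, 2.3]
opening: 0.283
grip_force: 30.0
```

```bash
python3 m.py
```

```text
10.25 [ 0.51068575 -0.11644782  0.12195187] F tool [-0.82371123 -3.64789622 -2.27000373] [-0.47439862  0.69353391  0.0890715 ] 0.28334954478863433 29.991870280355215 r,th 0.08548434193927981 0.9325694467116472 yaw 0.9542195133046947
```

The height matches the original home height (0.122) and the ring now supports the knob, so the pin is home. Releasing.

Request:
servo_tool:
  series:
    - [[-0.7, 0, -0.12, 0, 0], [-0.7, 0, -0.12, 0, 0], [-0.4, 0, -0.12, 0, 0], [-0.2, 0, -0.12, 0, 0], [0.1, 0, -0.12, 0, 0], [0.1, 0, -0.12, 0, 0], [0.1, 0, -0.12, 0, 0]]

```text
time: 10.95
ee_pos: [0.5107, -0.1166, 0.1217]
orientation: [[-0.431, 0.902, 0.001], [0.902, 0.431, 0.0], [0.0, 0.001, -1.0]]
contact_force: [-0.9, -0.4, -0.6]
opening: 0.551
grip_force: 0.0
```

Request:
servo_tool:
  series:
    - [[0.1, 0, 0, -0.8, 0], [0.1, 0, 0, -2, 0], [0.1, 0, 0, -4, 0], [0.1, 0, 0, -6, 0], [0.1, 0, 0, -8, 0], [0.1, 0, 0, -10, 0], [0.1, -2, -3, -10, 0], [0.1, -4, -6, -10, 0], [0.1, -5, -8, -10, 0], [0.1, -5, -8, -10, 0]]

```text
time: 11.95
ee_pos: [0.4573, -0.1999, 0.2223]
orientation: [[-0.426, 0.905, -0.002], [0.905, 0.426, -0.003], [-0.001, -0.003, -1.0]]
contact_force: [0.3, -0.7, -0.6]
opening: 0.547
grip_force: 0.0
```

```bash
python3 m.py
python3 - <<'E'
from h import *
st=get_state();s=snap('wrist','w2')
T=np.eye(4);T[:3,:3]=st['orientation'];T[:3,3]=st['ee_pos'];T=T@s['mount']
P=np.array([pt(s,u,v,T) for v in range(0,384) for u in range(0,512)])
m=(abs(P[:,2]-.131)<.02)&(np.hypot(P[:,0]-.5107,P[:,1]+.1165)<.012);print(m.sum(),P[m].mean(0),np.percentile(P[m][:,2],[10,50,90]))
b=snap('side','s2')['image'][150:270,170:330,::-1]
cv2.imwrite('pics/v.png',np.hstack([cv2.resize(s['image'][:,:,::-1],(400,300)),cv2.resize(b,(400,300),interpolation=cv2.INTER_CUBIC)]))
E
```

```text
11.95 [ 0.45731758 -0.1998776   0.22225108] F tool [-0.76795721 -0.07769125  0.55915634] [-0.02944499 -0.14495297 -0.00549562] 0.5468596454401973 0.0 r,th 0.17684625069064566 1.244783213827231 yaw 0.9484907441900947
812 [ 0.509716   -0.11702135  0.12791184] [0.12595777 0.12882235 0.1297199 ]
```

View pics/v.png

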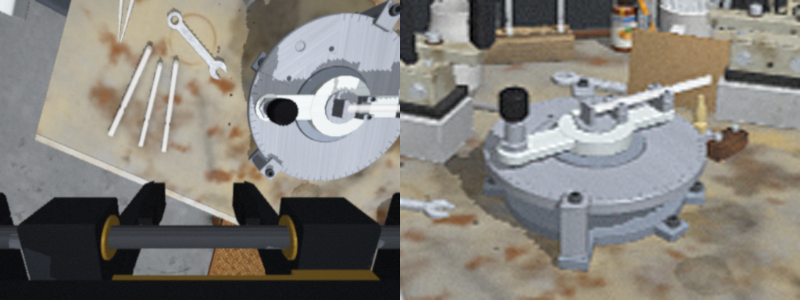

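In the wrist view (left half) the knob is at (282,110) and the gripper is clear of it. In the side view (right half) the tube lies in its cradle, about (590–710, 80–100). Knob height is 0.1288, the same as at the start, so the pin is home.

```bash
python3 -c "
from station import *
print(finish_job())"
```

```text
the job is handed in; nothing more can be done
None
```

The job is handed in: the arm is turned about 0.95 rad anticlockwise, the pin is in the next hole with its knob back at its starting height, and the tube is still in its cradle.

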